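# Run the spacer blocks home on the framing rail

## Robot

A 6-joint arm with a two-finger parallel gripper is mounted at the origin on the work surface. World frame = base frame: x ahead of the robot, y to its left, z up, the work surface at z = 0. Lengths are in mm, angles in degrees, forces in N, time in s.
With the tool pointing down it reaches from about 350 to 850 mm from the base axis. Payload 8.1 kg.
Tool frame: the origin (TCP) lies midway between the tips of the shut fingers; the grasp point (between the pads) lies 19 mm behind it (hold_point_z is the distance from the TCP to the grasp point, in mm); z points along the fingers, y is the direction in which the jaws open and shut (so a half turn about z gives the same grasp; the last joint's range is limited). The gripper opens to 85 mm and grips with 20 to 120 N. Pads are 22 mm wide; open, the fingers measure 114 mm over their backs; the gripper's body (76 mm by 85 mm) begins 54 mm behind the grasp point. The pads swing forward as they close: fully open they stand 13 mm farther back than shut.
Start: joints at [-74.737, 7.471, 85.268, -0, 87.261, -4.893], TCP at [206.773, -563.25, 231.292] pointing down, gripper open.
Joint ranges: [-169.43, 169.43], [-51.17, 129.36], [1.28, 143.12], [-76.62, 256.62], [0, 156.53], [-152.29, 152.29]. Speed limits (degrees/s): [136.94, 136.94, 159.86, 180, 180, 180].

## Interface

Orientations are given as [roll, pitch, yaw] about the fixed x, y, z axes, in that order (R = Rz(yaw) Ry(pitch) Rx(roll)).
In Python, from bench import sense, snapshot, camera_params, hand_in, hold_point_z gives the robot as it stands.
- The arm moves only by the tool servo_tool, never from a script. Its argument "motion" is a list of rows, each a list of 7 numbers: the finger opening in mm, from 0 to 85.4, then the shift along the tool's x, y, z in mm, then the turn, a rotation vector about the tool's x, y, z in rad. A call has 1 to 10 rows; each row shifts and turns the pose as measured when the row begins, along the tool's axes as they then stand; what a row does not reach is not made up. A row lasts 1/10 s, in which the tool goes at most 50 mm and 8.59 degrees, less where a joint would pass 70% of its speed; a pose out of reach is approached as far as the arm can. A call with a gripper value outside its range is refused whole. The fingers move at their own pace and stop on an object; "force" is the grip in N (left out, the last holds). Time passes only in rows, so rows that do not move let the fingers close. It gives the time, the measured TCP pose, the force and the opening at its end, in the units of the state.
- sense(): the state, without advancing time (a new reading comes with each control period).
- snapshot(name): name is "scene" or "side" or "wrist"; returns the picture (480x640x3 uint8, blue, green, red); there is no depth.
- camera_params(name): a dict with "fx", "fy", "cx", "cy" (pixels), "R" (3x3) and "t" (3): a world point X has camera coordinates R X + t; the wrist camera has in their place "tool_from_camera" (4x4, takes a point from camera to tool coordinates, whose origin is the TCP and whose axes are the flange's). Camera axes: x right, y down, z forward; pixel columns grow to the right and rows downward; lengths in mm; the calibration is good to about 2 mm. A picture is of the moment at which its call begins: read the wrist's pose just before it. camera_params takes no time and is no camera call.
- hand_in(): hands the job in, once; it reports no verdict.
The state is a dict: "time": time; "joint_pos": joint angles; "qd": joint speeds; "joint_efforts": joint torques, N m; "tool_pos": TCP position; "tcp_rot": TCP orientation; "ft_force": force on the tool from outside, world axes, zero at the start; "wrist_torque": the same for the moment, N m; "finger_gap": finger opening in mm.
Only numpy, scipy, OpenCV 4.12 (cv2) and the standard library are available. Lean on these libraries where they do the work, as an engineer would, in place of code of your own. Each camera call takes 0.05 s, during which the arm holds its last target. There are 200 camera calls.

## Task

On the picture-framing bench, use the fingertips to push the row of five wooden spacer blocks along the aluminium rail as one closed train until the front block is fully home against the steel end stop and no gaps are left. Push only on the rearmost block (the one farthest from the stop); never lift or tip a block, and leave everything else on the bench where it is. Then take the fingers away.

Things in the scene. Friction and masses are not known exactly. Their poses are not given: they have to be found in the camera images.
- rail: aluminium rail fixed to the bench, 370 mm long, 66 wide. Origin on the bench surface, mid-channel. Its y axis runs along the channel towards the end stop, x across it (away from the robot when unturned). Channel floor 12 mm above the bench, 43 mm wide between its walls; far wall (+x) tops at 26 mm, near wall (-x) at 22 mm above the bench. The rear end (y = -190 mm) is open
- stop_face (a point): foot of the inner face of the steel end stop that closes the channel: on the channel floor, mid-channel, at y = +165 mm of the rail. The stop is 15 mm thick and tops at 62 mm above the bench
- block_a: loose light-wood spacer block standing in the channel, one of a row of five touching blocks in any order; 30 mm long along the rail (its y axis), 40 mm wide (x), plain, 45 mm high; origin at the centre of its underside; 0.03 to 0.08 kg, the whole row slides with under 4 N
- block_b: loose light-wood spacer block standing in the channel, one of a row of five touching blocks in any order; 30 mm long along the rail (its y axis), 40 mm wide (x), plain, 56 mm high, a dark round spot on top; origin at the centre of its underside; 0.03 to 0.08 kg, the whole row slides with under 4 N
- block_c: loose light-wood spacer block standing in the channel, one of a row of five touching blocks in any order; 30 mm long along the rail (its y axis), 40 mm wide (x), full section to 38 mm, then a ridge 22 mm wide along the rail up to 52 mm; origin at the centre of its underside; 0.03 to 0.08 kg, the whole row slides with under 4 N
- block_d: loose light-wood spacer block standing in the channel, one of a row of five touching blocks in any order; 30 mm long along the rail (its y axis), 40 mm wide (x), full section to 42 mm, with a round dowel 16 mm across on top up to 58 mm; origin at the centre of its underside; 0.03 to 0.08 kg, the whole row slides with under 4 N
- block_e: loose light-wood spacer block standing in the channel, one of a row of five touching blocks in any order; 30 mm long along the rail (its y axis), 40 mm wide (x), full section to 38 mm, then two cheeks up to 52 mm with a slot between; origin at the centre of its underside; 0.03 to 0.08 kg, the whole row slides with under 4 N
- spare: bystander: a plain spare spacer block, 40 x 30 mm, 45 high, same light wood, standing on the bench beside the rail (not in it); origin at the centre of its underside
- tape: bystander: roll of paper tape lying flat, 90 mm across, 24 high; origin at the centre of its underside
- nail_jar: bystander: small clear jar with a steel lid, 48 mm across, 60 high; origin at the centre of its underside
- screwdriver: bystander: screwdriver, 180 mm long, lying beside the far side of the rail; its length is its x axis
- glue: bystander: white glue bottle, 54 mm across, 150 high; origin at the centre of its underside
- corner: bystander: L-shaped dark wooden frame-corner sample, 90 x 90 mm, 20 high, lying flat in front of the rail; origin near its middle, underside
- hammer: bystander: small hammer, 200 mm long, lying beyond the rail; its length is its x axis
Not all that is in view belongs to the job. Leave any blue look-alike of the block_a alone.

How it is judged (in metres and radians):
At the end, for the whole second after the job is handed in: All five blocks stand upright and at rest on the channel floor between the rail walls, in one closed row against the end stop: the rearmost block is at most 3 mm short of where a gapless row against the stop puts it (its centre 135 mm from the stop face) (y of block_a in the frame of rail between 0.027 and 0.16 m and x of block_a in the frame of rail between -0.006 and 0.006 m and height (world z) of block_a between 0.009 and 0.016 m and angle between each of block_a, block_b, block_c, block_d, block_e's own z axis and vertical below 0.1 rad and linear speed of each of block_a, block_b, block_c, block_d, block_e below 0.01 m/s and y of block_b in the frame of rail between 0.027 and 0.16 m and x of block_b in the frame of rail between -0.006 and 0.006 m and height (world z) of block_b between 0.009 and 0.016 m and y of block_c in the frame of rail between 0.027 and 0.16 m and x of block_c in the frame of rail between -0.006 and 0.006 m and height (world z) of block_c between 0.009 and 0.016 m and y of block_d in the frame of rail between 0.027 and 0.16 m and x of block_d in the frame of rail between -0.006 and 0.006 m and height (world z) of block_d between 0.009 and 0.016 m and y of block_e in the frame of rail between 0.027 and 0.16 m and x of block_e in the frame of rail between -0.006 and 0.006 m and height (world z) of block_e between 0.009 and 0.016 m); the robot touches nothing.
It fails at once if a spacer block is lifted off the channel floor or tipped (height (world z) of any of block_a, block_b, block_c, block_d, block_e above 0.02 m or angle between any of block_a, block_b, block_c, block_d, block_e's own z axis and vertical above 0.25 rad).
It fails at once if the row breaks up on the way: its outermost blocks get more than about 12 mm further apart than in a closed row (horizontal distance between block_a and block_b above 0.133 m or horizontal distance between any of block_a, block_b and block_c above 0.133 m or horizontal distance between any of block_a, block_b, block_c and block_d above 0.133 m or horizontal distance between any of block_a, block_b, block_c, block_d and block_e above 0.133 m).
It fails at once if the fingers press (over 3 N) on a block other than the rearmost, the one farthest from the stop ((contact force between the fingers and block_a above 3 N and y of any of block_b, block_c, block_d, block_e in the frame of block_a below -0.02 m) or (contact force between the fingers and block_b above 3 N and y of any of block_a, block_c, block_d, block_e in the frame of block_b below -0.02 m) or (contact force between the fingers and block_c above 3 N and y of any of block_a, block_b, block_d, block_e in the frame of block_c below -0.02 m) or (contact force between the fingers and block_d above 3 N and y of any of block_a, block_b, block_c, block_e in the frame of block_d below -0.02 m) or (contact force between the fingers and block_e above 3 N and y of any of block_a, block_b, block_c, block_d in the frame of block_e below -0.02 m)).
It fails at once if something else on the bench is moved (over 15 mm) or lifted (distance of any of spare, tape, nail_jar, screwdriver, glue, corner, hammer from where it was at the start of the episode above 0.015 m).
It also fails if it takes over 37 s, if anything falls off the work surface, if the arm or the gripper's body presses on something with over 40 N, if the wrist force passes 120 N, or if a joint passes its speed limit or range.

## Working session

There is one attempt and no reset: what is moved stays moved. The work goes in short steps, Python scripts to look and compute and a tool call to move; the robot and the scene stay as the last step left them, time stands still between calls to the robot, and variables do not carry over. Pictures are saved under pics/ and viewed, about 8 in all and at most 12, crops included, and the job is handed in when it is done.

Besides the shell and the picture viewer there is one more tool, called after "Emit:" as a command line: name --pt "numbers of a row" for each row, then --argument value for the rest. servo_tool: Moves the arm, as the interface text tells. Its arguments: {"type":"object","properties":{"motion":{"type":"array"},"force":{"type":"number"}},"required":["motion"]}

```bash
mkdir -p pics; ls; python3 - <<'E'
from bench import *
import cv2,numpy as np
print(sense())
for n in("scene","side"):
    cv2.imwrite(f"pics/{n}0.png",snapshot(n))
for n in("scene","side","wrist"):print(n,camera_params(n))
E
```

```text
pics
{'time': 0.0, 'joint_pos': array([-7.47387535e+01,  7.51416977e+00,  8.53311409e+01, -1.20887478e-03,
        8.72631422e+01, -4.89185108e+00]), 'qd': array([ 0.07471941, -0.04025501,  0.0191225 , -0.11480444, -0.01674799,
        0.02182712]), 'joint_efforts': array([-1.09204073e-03, -5.69395924e+01, -5.00563502e+01, -4.06132949e-04,
        1.45513960e-02, -6.89589569e-06]), 'tool_pos': array([ 206.59216619, -562.70112989,  230.2363953 ]), 'tcp_rot': array([-1.79891839e+02, -8.04535424e-03,  2.01531488e+01]), 'ft_force': array([ 0.19114429, -0.71343299, -0.38382093]), 'wrist_torque': array([-0.02414175,  0.00171078,  0.026681  ]), 'finger_gap': 85.34637023934772}
scene {'fx': 476.21028506096474, 'fy': 476.21028506096474, 'cx': 315.06160638500046, 'cy': 236.5051778669968, 'R': array([[ 0.80422915,  0.59423934, -0.0097509 ],
       [ 0.49722988, -0.6817447 , -0.53664385],
       [-0.32554251,  0.42673619, -0.84375251]]), 't': array([-461.93117096, -275.43508935, 1040.66883355])}
side {'fx': 466.3339705595566, 'fy': 466.3339705595566, 'cx': 318.1137137019901, 'cy': 239.89703330778804, 'R': array([[ 0.89123468, -0.4533594 , -0.01288375],
       [-0.31269688, -0.59364184, -0.74149176],
       [ 0.32851393,  0.66487188, -0.67083827]]), 't': array([-546.71306934,  203.99242488,  697.18895939])}
wrist {'fx': 334.23173350993886, 'fy': 334.23173350993886, 'cx': 320.5658627087569, 'cy': 240.53782439774926, 'tool_from_camera': array([[ 9.85936371e-05, -9.53382063e-01, -3.01765858e-01,
         7.84309289e+01],
       [ 9.99999343e-01,  4.38641444e-04, -1.05909699e-03,
        -6.27335184e-01],
       [ 1.14209109e-03, -3.01765555e-01,  9.53381479e-01,
        -1.43136490e+02],
       [ 0.00000000e+00,  0.00000000e+00,  0.00000000e+00,
         1.00000000e+00]])}
```

View pics/scene0.png

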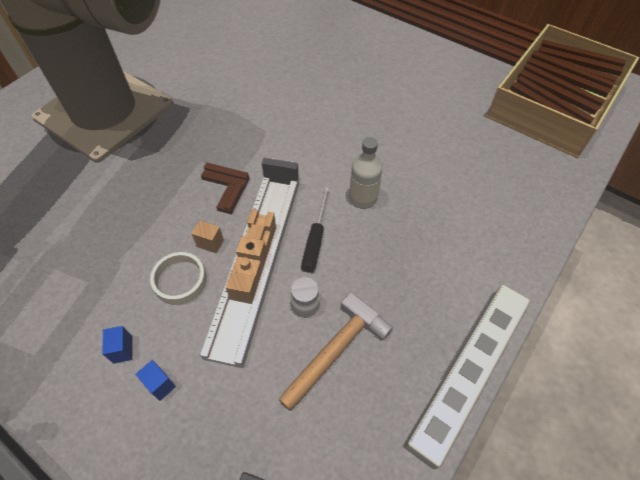

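View pics/side0.png

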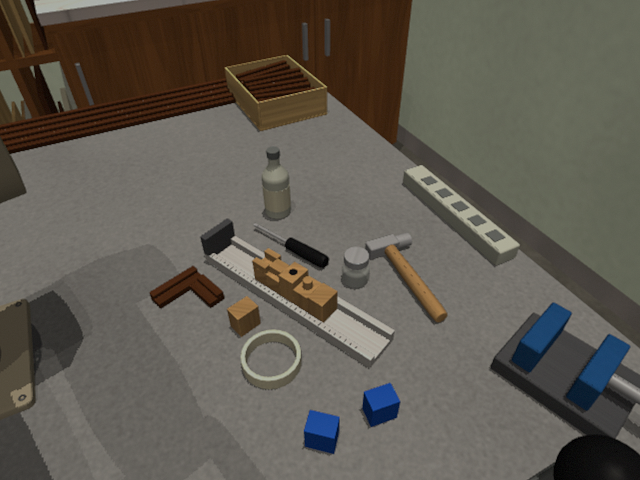

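Scene view: the rail runs from its open end (222,355) to the stop (280,172), with the row at (243,285)–(262,220). The spare is at (207,237) and the blue look-alikes at (117,343) and (155,379). Side view: rear end (382,345), stop (218,237), row (265,265)–(318,300), spare (243,315). I'll enlarge both.

```bash
python3 - <<'E'
import cv2,numpy as np
a=cv2.imread("pics/scene0.png")[150:370,190:310]
b=cv2.imread("pics/side0.png")[215:370,195:400]
a=cv2.resize(a,None,fx=2.7,fy=2.7,interpolation=cv2.INTER_CUBIC)
b=cv2.resize(b,None,fx=2.3,fy=2.3,interpolation=cv2.INTER_CUBIC)
c=np.zeros((595,800,3),np.uint8);c[:a.shape[0],:a.shape[1]]=a
c[:b.shape[0],326:326+b.shape[1]]=b[:,:474]
cv2.imwrite("pics/crop1.png",c);print(a.shape,b.shape)
E
```

```text
(594, 324, 3) (356, 471, 3)
```

View pics/crop1.png

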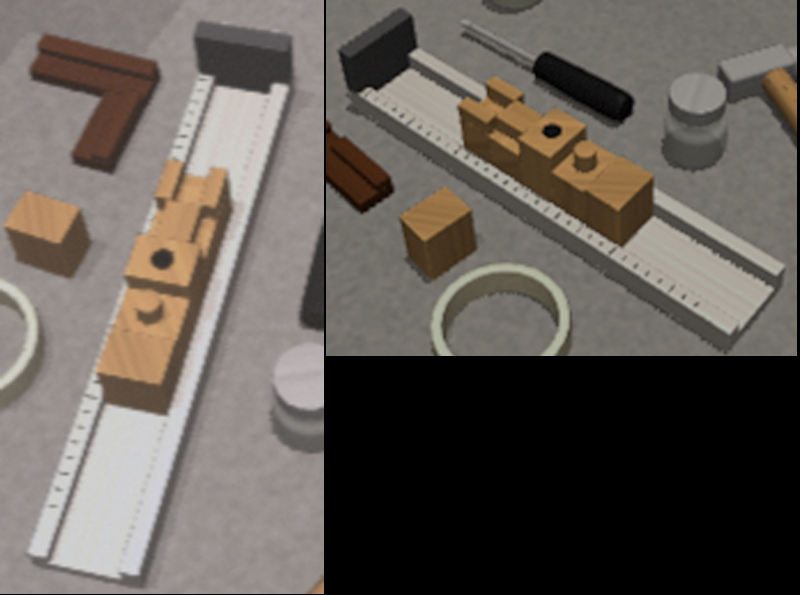

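```bash
cat > h.py <<'E'
from bench import *
import numpy as np
from scipy.optimize import least_squares
P={n:camera_params(n) for n in("scene","side")}
def proj(n,X):
    p=P[n];c=p["R"]@np.asarray(X)+p["t"];return np.array([p["fx"]*c[0]/c[2]+p["cx"],p["fy"]*c[1]/c[2]+p["cy"]])
def S(u,v):return np.array([190+u/2.7,150+v/2.7])
def D(u,v):return np.array([195+(u-326)/2.3,215+v/2.3])
def tri(a,b):
    return least_squares(lambda X:np.r_[proj("scene",X)-a,proj("side",X)-b],[500,-200,30])
E
cat > m.py <<'E'
from h import *
pts={"Atop rear near":(S(99,372),D(619,204)),"Atop rear far":(S(168,388),D(653,181)),
"A bot rear far":(S(167,410),D(651,219)),"spot":(S(162,259),D(551,131)),"dowel top":(S(149,304),D(586,151)),
"near wall rear top":(S(32,553),D(732,328)),"far wall rear top":(S(142,577),D(781,268)),
"stop top in near":(S(196,40),D(346,52)),"stop top in far":(S(291,52),D(415,14))}
T={}
for k,(a,b) in pts.items():
    r=tri(a,b);T[k]=r.x;print(k,r.x.round(1),r.fun.round(1))
# fit rail
M={"near wall rear top":(-33,-190,22),"far wall rear top":(33,-190,26)}
def w(q,m):
    c,s=np.cos(q[2]),np.sin(q[2]);return np.array([q[0]+c*m[0]-s*m[1],q[1]+s*m[0]+c*m[1],m[2]])
def f(q):
    o=[]
    L=[w(q,M["near wall rear top"]),w(q,M["far wall rear top"]),w(q,(-20,q[3]-15,57)),w(q,(20,q[3]-15,57)),w(q,(20,q[3]-15,12)),w(q,(0,q[3]+60,68))]
    K=["near wall rear top","far wall rear top","Atop rear near","Atop rear far","A bot rear far","spot"]
    for X,k in zip(L,K):o+=[proj("scene",X)-pts[k][0],proj("side",X)-pts[k][1]]
    sc=[((21.5,165,12),S(275,92))]
    for m,p in sc:o.append(proj("scene",w(q,m))-p)
    return np.concatenate(o)
r=least_squares(f,[500,-200,0,-60],loss="soft_l1")
print(r.x,np.degrees(r.x[2]));print(f(r.x).reshape(-1,2).round(1).tolist())
q=r.x
print("tcp pre",w(q,(0,q[3]-40,60)),"travel",30-q[3])
E
python3 m.py
```

```text
Atop rear near [ 533.4 -175.6   57.4] [ 0.1 -0.8  0.6  0.5]
Atop rear far [ 568.2 -157.5   45.2] [-0.   0.1 -0.1 -0. ]
A bot rear far [ 564.1 -160.4   10.8] [-0.1  1.  -0.8 -0.7]
spot [ 517.9 -100.2   66.3] [ 0.  -0.3  0.2  0.2]
dowel top [ 531.6 -128.1   65.5] [ 0.  -0.3  0.2  0.2]
near wall rear top [ 563.3 -273.2   22.6] [ 0.1 -0.3  0.3  0.2]
far wall rear top [ 620.2 -245.7   17.1] [ 0.1 -0.6  0.5  0.4]
stop top in near [415.8  52.9  59. ] [ 0.1 -2.3  1.5  1.6]
stop top in far [477.8  78.5  58.2] [-0.   0.1 -0.1 -0.1]
[ 5.13021595e+02 -8.75201574e+01  4.27918724e-01 -7.39224460e+01] 24.51793685138462
[[-1.0, -0.3], [-0.3, 1.3], [-0.3, -1.3], [2.4, -3.1], [-1.1, -0.8], [-0.0, 1.6], [-2.1, -2.0], [0.8, -3.9], [1.8, 1.9], [1.2, -2.1], [0.3, -0.6], [0.7, -0.7], [-1.0, 0.2]]
tcp pre [ 560.29691422 -191.1703763    60.        ] travel 103.92244595948209
```

Order from the rear: A (plain, scene ≈(238,287)), D (dowel), B (spot), C (ridge), E (cheeks, front). What could be confused with A is the spare beside the rail (207,237) and the two blue blocks. The rearmost block in the channel is A. The rail yaw is about 24.4°. A's rear face is at rail y ≈ -89, so the travel is about 104 mm. Measured heights and lengths agree with the text: the block underside is at about 11 mm (should be 12), and the rear end to stop distance is 356 mm (should be 355).

Next I move over to the rear of the row with the fingers shut, turned 94° so that both finger sides push.

Emit:
servo_tool --pt "0 42 -20 0 0 0 0" --pt "0 42 -20 0 0 0 0" --pt "0 42 -20 0 0 0 0" --pt "0 42 -20 0 0 0 0" --pt "0 42 -20 0 0 0 0" --pt "0 42 -20 0 0 0 0" --pt "0 42 -20 0 0 0 0" --pt "0 42 -20 0 0 0 0" --pt "0 42 -20 0 0 0 0" --pt "0 42 -20 0 0 0 0" --force 20

```text
time: 1.1
tool_pos: [537.9, -221.3, 225.2]
tcp_rot: [-179.6, 0.2, 19.5]
ft_force: [-0.0, -1.0, 0.3]
finger_gap: -0.2
```

Emit:
servo_tool --pt "0 0 0 5 0 0 -0.145" --pt "0 0 0 5 0 0 -0.145" --pt "0 0 0 5 0 0 -0.145" --pt "0 0 0 5 0 0 -0.145" --pt "0 0 0 5 0 0 -0.145" --pt "0 0 0 5 0 0 -0.145" --pt "0 0 0 5 0 0 -0.145" --pt "0 0 0 5 0 0 -0.145" --pt "0 0 0 5 0 0 -0.145" --pt "0 0 0 5 0 0 -0.145"

```text
time: 2.1
tool_pos: [539.8, -211.2, 167.9]
tcp_rot: [-179.5, -0.9, 105.4]
ft_force: [0.3, 0.4, -0.4]
finger_gap: -0.3
```

Emit:
servo_tool --pt "0 -3 14 10 0 0 -0.08" --pt "0 -3 14 10 0 0 -0.08" --pt "0 0 0 0 0 0 0"

```text
time: 2.4
tool_pos: [567.2, -207.6, 144.6]
tcp_rot: [-179.5, -1.1, 115.2]
ft_force: [-0.7, 0.2, -0.0]
finger_gap: 0.4
```

```bash
python3 - <<'E'
from bench import *
import cv2
s=sense();print(s["tool_pos"],s["tcp_rot"])
cv2.imwrite("pics/w1.png",snapshot("wrist"))
E
```

```text
[ 567.157393   -207.59289374  144.62293951] [-179.47251209   -1.09762106  115.16835323]
```

View pics/w1.png

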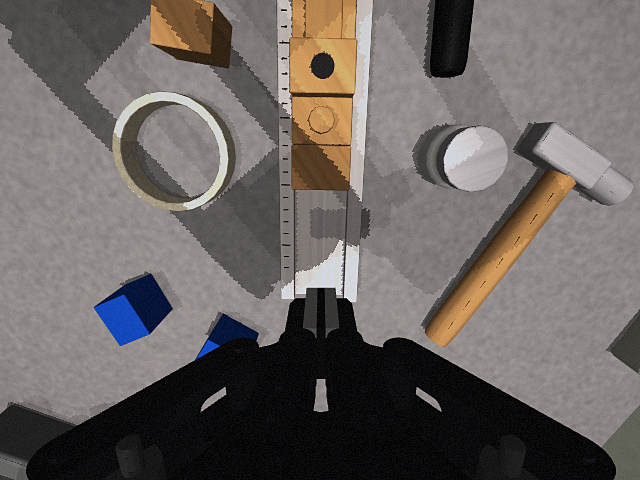

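Wrist view: the row is centred ahead of the fingers. A's rear top edge runs (292,189)–(349,189), the spot is at (322,66), the rail's rear end is at (281–357,299), and the fingertips are at (320,290). I'll convert these to positions.

```bash
cat > wr.py <<'E'
from h import *
from scipy.spatial.transform import Rotation as Ro
W=camera_params("wrist")
def ray(uv,z,pos,rot):
    T=W["tool_from_camera"];R=Ro.from_euler("xyz",rot,degrees=True).as_matrix()
    d=R@T[:3,:3]@np.array([(uv[0]-W["cx"])/W["fx"],(uv[1]-W["cy"])/W["fy"],1]);o=R@T[:3,3]+pos
    return o+d*(z-o[2])/d[2]
E
python3 - <<'E'
from wr import *
pos=[567.16,-207.59,144.62];rot=[-179.47,-1.1,115.17]
X=[ray(u,z,pos,rot) for u,z in[((292,189),57),((349,189),57),((322,66),68),((281,299),22),((355,299),26),((287,5),22),((371,5),26)]]
for x in X:print(x.round(1))
a=X[3];b=X[5];print("yaw near",np.degrees(np.arctan2(-(b-a)[0],(b-a)[1])))
a=X[4];b=X[6];print("yaw far",np.degrees(np.arctan2(-(b-a)[0],(b-a)[1])))
m=(X[0]+X[1])/2;print("mid rear A",m,"yaw to spot",np.degrees(np.arctan2(-(X[2]-m)[0],(X[2]-m)[1])),np.linalg.norm((X[2]-m)[:2]))
th=np.radians(24.4);d=np.array([-np.sin(th),np.cos(th)]);n=np.array([np.cos(th),np.sin(th)])
r=m[:2]-np.array(pos[:2]);print("along",r@d,"across",r@n,"rearend->Aface",(m-(X[3]+X[4])/2)[:2]@d)
E
```

```text
[ 531.  -176.1   57. ]
[ 566.7 -159.3   57. ]
[518.  -99.6  68. ]
[ 560.2 -274.3   22. ]
[ 617.7 -244.7   26. ]
[475.7 -67.3  22. ]
[528.4 -44.2  26. ]
yaw near 22.206707027101682
yaw far 24.01774059801725
mid rear A [ 548.88834887 -167.72431189   57.        ] yaw to spot 24.406858655429335 74.82856690888302
along 43.85313081256397 across -0.17100178508501346 rearend->Aface 100.12506151798463
```

The spot is 74.8 mm from A's rear face (should be 75) and the yaw is 24.4°. The gap from TCP to face is 43.9 mm, about 33 mm net of the fingers, and the lateral error is about 0. I'll descend.

Emit:
servo_tool --pt "0 0 0 27 0 0 0.013" --pt "0 0 0 27 0 0 0" --pt "0 0 0 27 0 0 0" --pt "0 0 0 18 0 0 0" --pt "0 0 0 0 0 0 0"

```text
time: 2.95
tool_pos: [564.6, -208.0, 46.9]
tcp_rot: [-179.5, -0.9, 113.5]
ft_force: [0.1, 0.3, -0.3]
finger_gap: -0.0
```

Emit:
servo_tool --pt "0 0 2.5 9 0 0 -0.015" --pt "0 5 0 6 0 0 0" --pt "0 5 0 0 0 0 0" --pt "0 0 0 0 0 0 0"

```text
time: 3.35
tool_pos: [563.7, -198.1, 34.8]
tcp_rot: [-179.7, -0.7, 114.3]
ft_force: [0.4, 0.0, 0.9]
finger_gap: 0.2
```

Emit:
servo_tool --pt "0 4 -0.5 4 0 0 0" --pt "0 4 0 0 0 0 0" --pt "0 4 0 0 0 0 0" --pt "0 3 0 0 0 0 0" --pt "0 2 0 0 0 0 0" --pt "0 2 0 0 0 0 0" --pt "0 2 0 0 0 0 0" --pt "0 2 0 0 0 0 0" --pt "0 2 0 0 0 0 0" --pt "0 2 0 0 0 0 0"

```text
time: 4.35
tool_pos: [552.9, -172.5, 33.4]
tcp_rot: [-179.8, -0.5, 114.3]
ft_force: [0.2, -1.4, -0.3]
finger_gap: -0.1
```

Contact is made (-1.4 N along the rail). I'll push steadily and gently.

Emit:
servo_tool --pt "0 2.5 0 0 0 0 0" --pt "0 3 0 0 0 0 0" --pt "0 3 0 0 0 0 0" --pt "0 3 0 0 0 0 0" --pt "0 3 0 0 0 0 0" --pt "0 3 0 0 0 0 0" --pt "0 3 0 0 0 0 0" --pt "0 3 0 0 0 0 0" --pt "0 3 0 0 0 0 0" --pt "0 3 0 0 0 0 0"

```text
time: 5.35
tool_pos: [539.7, -143.4, 33.6]
tcp_rot: [-179.8, -0.5, 114.3]
ft_force: [1.1, -0.9, -0.9]
finger_gap: -0.2
```

```bash
python3 - <<'E'
from wr import *
import cv2
s=sense();print(s["tool_pos"],s["tcp_rot"],s["ft_force"])
cv2.imwrite("pics/w2.png",snapshot("wrist"))
E
```

```text
[ 539.69672955 -143.40689817   33.56125621] [-179.83612715   -0.48122618  114.25735154] [ 1.12026361 -0.93133988 -0.88582039]
```

View pics/w2.png

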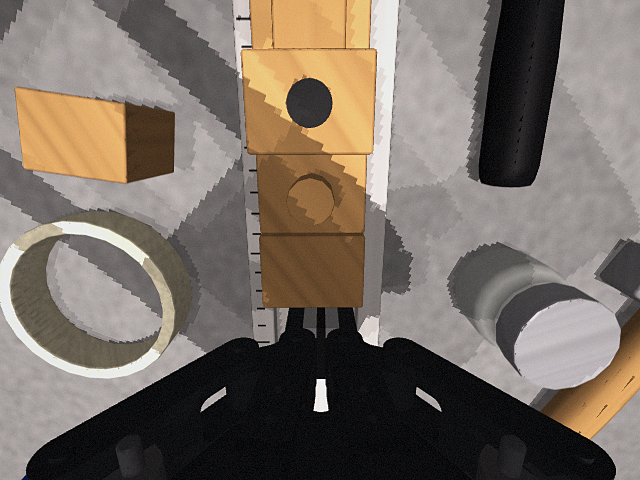

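Wrist view: the row is closed and straight. A spans (262–365, 234–306) with the fingertips at (320,307), about 2 mm right of centre. The bystanders are clear. I'll check the contact offset and carry on.

```bash
python3 - <<'E'
from wr import *
pos=np.array([539.7,-143.4,33.56]);rot=[-179.84,-.48,114.26]
th=np.radians(24.4);d=np.array([-np.sin(th),np.cos(th)]);n=np.array([np.cos(th),np.sin(th)])
m=(ray((262,306),57,pos,rot)+ray((365,306),57,pos,rot))[:2]/2
print("face-TCP",(m-pos[:2])@d,(m-pos[:2])@n,"moved",(m-[548.9,-167.7])@d)
E
```

```text
face-TCP 12.294869220079752 -1.471167447382387 moved 38.2250429320556
```

Emit:
servo_tool --pt "0 3 -0.3 0 0 0 0" --pt "0 3 -0.3 0 0 0 0" --pt "0 3 -0.3 0 0 0 0" --pt "0 3 -0.3 0 0 0 0" --pt "0 3 -0.3 0 0 0 0" --pt "0 3 -0.2 0 0 0 0" --pt "0 3 0 0 0 0 0" --pt "0 3 0 0 0 0 0" --pt "0 3 0 0 0 0 0" --pt "0 3 0 0 0 0 0"

```text
time: 6.4
tool_pos: [525.2, -114.4, 34.3]
tcp_rot: [-179.9, -0.4, 114.3]
ft_force: [1.1, -1.3, 0.4]
finger_gap: -0.3
```

Emit:
servo_tool --pt "0 3 0 0 0 0 0" --pt "0 3 0 0 0 0 0" --pt "0 3 0 0 0 0 0" --pt "0 3 0 0 0 0 0" --pt "0 3 0 0 0 0 0" --pt "0 3 0 0 0 0 0" --pt "0 3 0 0 0 0 0" --pt "0 2 0 0 0 0 0" --pt "0 1.5 0 0 0 0 0" --pt "0 1 0 0 0 0 0"

```text
time: 7.4
tool_pos: [513.8, -88.8, 34.6]
tcp_rot: [-179.9, -0.4, 114.3]
ft_force: [1.7, -1.8, 0.3]
finger_gap: -0.1
```

Emit:
servo_tool --pt "0 1.5 0 0 0 0 0" --pt "0 1 0 0 0 0 0" --pt "0 1 0 0 0 0 0" --pt "0 1 0 0 0 0 0"

```text
time: 7.8
tool_pos: [511.9, -84.6, 34.7]
tcp_rot: [-179.9, -0.4, 114.3]
ft_force: [1.2, -2.2, -1.2]
finger_gap: 0.1
```

Emit:
servo_tool --pt "0 1 0 0 0 0 0" --pt "0 1 0 0 0 0 0" --pt "0 1 0 0 0 0 0"

```text
time: 8.1
tool_pos: [511.9, -84.0, 35.3]
tcp_rot: [-180.0, -0.1, 114.3]
ft_force: [2.0, -6.4, -2.8]
finger_gap: -0.1
```

Emit:
servo_tool --pt "0 1 0 0 0 0 0" --pt "0 1 0 0 0 0 0"

```text
time: 8.3
tool_pos: [512.0, -84.1, 35.9]
tcp_rot: [180.0, 0.1, 114.2]
ft_force: [2.0, -6.5, -2.3]
finger_gap: 0.1
```

It's stalling at 6.5 N, and the blocks slide under 4 N. I'll do one slightly firmer push to check it's the stop and not a jam, then look.

Emit:
servo_tool --pt "0 2 0 0.7 0 0 0" --pt "0 2 0 0.7 0 0 0" --pt "0 2 0 0.7 0 0 0"

```text
time: 8.6
tool_pos: [512.6, -83.7, 35.6]
tcp_rot: [179.8, 0.7, 114.2]
ft_force: [3.8, -9.6, -2.6]
finger_gap: 0.2
```

```bash
python3 - <<'E'
from bench import *
import cv2,numpy as np
s=sense();print(s["tool_pos"],s["tcp_rot"],s["ft_force"])
a=snapshot("scene")[150:370,190:310];b=snapshot("side")[215:340,195:370];w=snapshot("wrist")
a=cv2.resize(a,None,fx=2.7,fy=2.7,interpolation=cv2.INTER_CUBIC)
b=cv2.resize(b,None,fx=2.7,fy=2.7,interpolation=cv2.INTER_CUBIC)
c=np.zeros((600,800,3),np.uint8);c[:a.shape[0],:a.shape[1]]=a
c[:b.shape[0],326:326+b.shape[1]]=b
w=cv2.resize(w[:340],None,fx=.7,fy=.7);c[338:576,326:774]=w
cv2.imwrite("pics/c3.png",c)
E
```

```text
[512.56917863 -83.71091422  35.62066487] [179.82711321   0.72717985 114.20612217] [ 3.84942659 -9.59438391 -2.56292596]
```

View pics/c3.png

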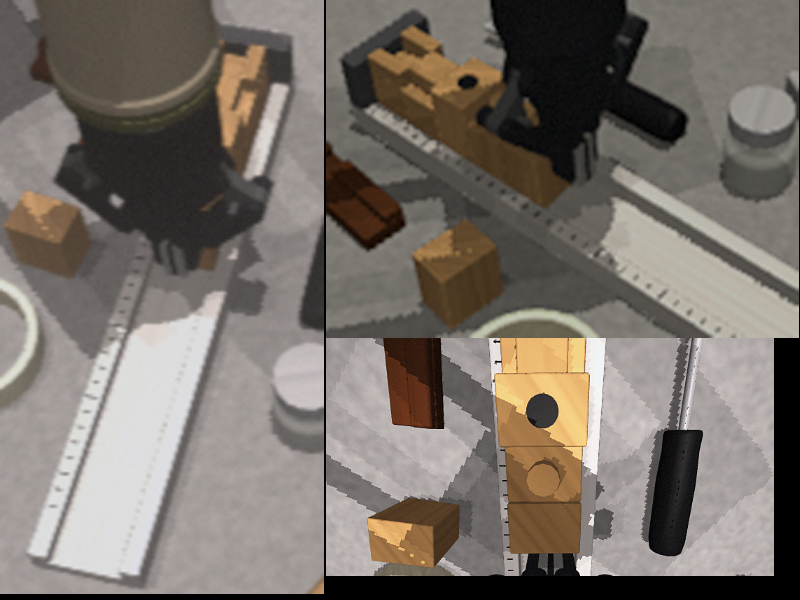

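Views: the front block E sits against the stop (scene (255,60), side (375,75)), with no visible gaps and the bystanders unmoved. I'll back the fingers off along the rail, then go up.

Emit:
servo_tool --pt "0 -2 0 0 0 0 0" --pt "0 -5 0 0 0 0 0" --pt "0 -12 0 0 0 0 0" --pt "0 -20 0 0 0 0 0" --pt "0 -20 0 -10 0 0 0" --pt "0 -20 0 -30 0 0 0" --pt "0 -25 0 -35 0 0 0" --pt "0 -25 0 -35 0 0 0" --pt "0 -25 0 -35 0 0 0" --pt "0 0 0 0 0 0 0"

```text
time: 9.75
tool_pos: [574.7, -230.8, 183.2]
tcp_rot: [-179.8, 0.3, 114.3]
ft_force: [-0.0, 0.0, 0.4]
finger_gap: -0.0
```

```bash
python3 - <<'E'
from bench import *
import cv2,numpy as np
s=sense();print(s["tool_pos"],s["tcp_rot"],s["ft_force"])
b=snapshot("side")[215:340,195:370];w=snapshot("wrist")
b=cv2.resize(b,None,fx=2.7,fy=2.7,interpolation=cv2.INTER_CUBIC)
cv2.imwrite("pics/w4.png",w)
w=cv2.resize(w[:300,200:420],None,fx=2,fy=2,interpolation=cv2.INTER_CUBIC)[:,:440]
c=np.zeros((600,800,3),np.uint8)
c[:w.shape[0],:440]=w; b=b[:,:360];c[:b.shape[0],440:800]=b
cv2.imwrite("pics/c4.png",c)
E
```

```text
[ 574.6903293  -230.76028155  183.22968871] [-179.77726007    0.25094493  114.30484201] [-4.05122883e-04  1.83501136e-02  4.07825844e-01]
```

View pics/c4.png

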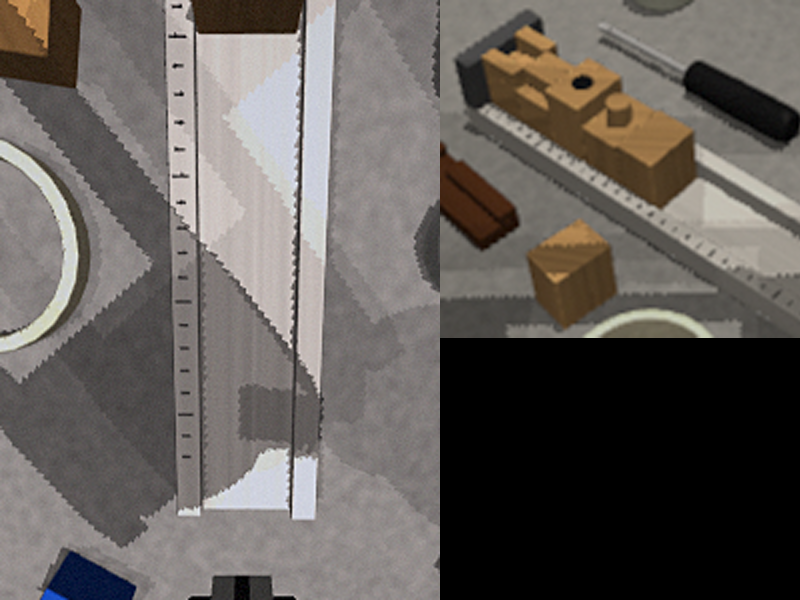

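```bash
python3 - <<'E'
from wr import *
pos=np.array([574.69,-230.76,183.23]);rot=[-179.78,.25,114.30]
a=ray((324,16.5),12,pos,rot);b=ray((323,254.5),12,pos,rot)
print("rear end to A face",np.linalg.norm((a-b)[:2]),"expect 205", a)
E
```

```text
rear end to A face 205.72375363232783 expect 205 [508.3039313  -75.40981631  12.        ]
```

A's rear face is 205.7 mm from the rail's rear end (205 is gapless), the row looks closed in the side view, and the fingers touch nothing. I'll hand in.

```bash
python3 -c "
from bench import *
print(hand_in(),sense()['time'])"
```

```text
the job is handed in; nothing more can be done
the job is handed in; nothing more can be done
```

The row of five blocks is pushed home against the end stop and the job is handed in, at about 10 s of the 37 s allowed; no verdict was reported. I pushed with shut fingers on the plain rear block (block_a) only, about 105 mm along the rail. Then I backed the fingers off along the channel and lifted them clear.

- **Push:** the row slid at about 1 to 2.5 N, then stalled. A firmer push raised the force to about 10 N with less than 1 mm of movement.
- **Row position:** after backing off, block_a's rear face measured 205.7 mm from the rail's open end. A gapless row would put it at 205 mm, and the calibration is good to about 2 mm. The side view showed a closed, upright row.
- **Bystanders:** none looked moved in the areas I viewed after the push. I did not measure their positions, and the last crops left out the glue bottle and the hammer.
- **Disagreement:** the stall came about 2 to 3 mm short of where my first estimate put the fingertips. A closer look partway had put the contact about 1 mm nearer, which explains part of it; I put the rest down to calibration error.

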